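# Clip the lamp wand into its holder, window along the pointer

## Robot

A 6-joint arm with a two-finger parallel gripper is mounted at the origin on a cart in front of the work surface, level with it; the furniture and walls round the work are solid. World frame = base frame: x ahead of the robot, y to its left, z up, the work surface at z = 0. Lengths are in m, angles in rad, forces in N, time in s.
With the tool pointing down it reaches from about 0.35 to 0.875 m from the base axis. Payload 4.2 kg.
Tool frame: the origin (TCP) lies midway between the tips of the shut fingers; the grasp point (between the pads) lies 19 mm behind it (arm.grasp_offset is the distance from the TCP to the grasp point, in m); z points along the fingers, y is the line along which they close (so a half turn about z gives the same grasp; the last joint's range is limited). The gripper opens to 87 mm and grips with 3 to 60 N. Pads are 19 mm wide; open, the fingers measure 117 mm over their backs; the gripper's body (75 mm by 190 mm) begins 51 mm behind the grasp point.
Start: joints at [1.565, 0.385, 0.008, 0, -1.194, -0.259], TCP at [0.164, 0.603, 0.223] pointing down, gripper open.
Joint ranges: [-3.14, 3.14], [-1.21, 2.06], [-1.07, 1.41], [-3.16, 2.05], [-2.99, -0.16], [-3.1, 3.1]. Speed limits (rad/s): [2.79, 2.79, 3.14, 3.14, 3.14, 3.14].

## Interface

Orientations are given as a unit quaternion [x, y, z, w].
In Python, from workcell import arm gives the robot as it stands.
- The arm moves only by the shell command python3 -m handwheel 'ROWS'. ROWS is JSON, a list of rows, each a list of 7 numbers: the finger opening in m, from 0 to 0.087, then the shift along the tool's x, y, z in m, then the turn, a rotation vector about the tool's x, y, z in degrees. In form: [[gripper, x, y, z, rx, ry, rz], ...]. A call has 1 to 5 rows; each row shifts and turns the commanded pose from where the row before left it, along the tool's axes as they then stand; what a row does not reach is not made up. A row lasts 1/10 s, in which the tool goes at most 50 mm and 8.59 degrees, less where a joint would pass 70% of its speed; a pose out of reach is approached as far as the arm can. A call with a gripper value outside its range is refused whole. The fingers move at their own pace and stop on an object; the grip force is fixed at half the most. Time passes only in rows, so rows that do not move let the fingers close. It gives the time, the measured TCP pose, the force, the opening and the grip force at its end, in the units of the state.
- arm.get_state(): the state, without advancing time (a new reading comes with each control period).
- arm.grab_frame(name): name is "side" or "top"; returns a dict with "frame" (480x640x3 uint8, red, green, blue), "range_z" (480x640 float32, m along the optical axis (not along the pixel's ray), 0 where there is no reading), "intrinsics" (3x3 intrinsics, pixels), "T" (4x4, takes a point from camera to world coordinates). Camera axes: x right, y down, z forward; pixel columns grow to the right and rows downward; lengths in m; the calibration is good to about 2 mm. A picture is of the moment at which its call begins.
- arm.sign_off(): hands the job in; it is judged then, once.
The state is a dict: "clock": time; "joints": joint angles; "dq": joint speeds; "effort": joint torques, N m; "position": TCP position; "orientation": TCP orientation; "ft_force": force on the tool from outside, world axes, zero at the start; "moment": the same for the moment, N m; "opening": opening from 0.0 (shut) to 1.0 (fully open); "finger_force": force on a finger pad.
Only numpy, scipy, OpenCV 4.12 (cv2) and the standard library are available. Lean on these libraries where they do the work, as an engineer would, in place of code of your own. Each camera call takes 0.05 s, during which the arm holds its last target. There are 200 camera calls.

## Task

Take the black lamp wand off its grey rest and press it down into both spring clips of the holder, until it sits fully home and both orange jaws have snapped back over it, with its red end next to the yellow pointer. Turn it about its own length so that its white window faces the way the yellow pointer points, leave it there, and do not move the pointer or disturb the other things on the bench.

Things in the scene. Friction and masses are not known exactly. Their poses are not given: they have to be found in the camera images.
- wand: Loose lamp wand, a smooth black round tube 180 mm long, 22 mm in diameter, about 0.16 kg. Origin on its axis at mid length; y runs along the tube toward the red end band, z points out of the middle of the white window strip (9 x 104 mm, flush). It starts level on the rest, window turned about 0.45 rad from straight up to the robot's left; being round, it keeps the turn it is given, but rolls a little if let go before it is bottomed.
- window (a point): Middle of the wand's white window, on the tube's surface 11 mm from its axis.
- red_end (a point): Centre of the wand's end face at the red band, 90 mm from its origin along its y axis.
- rest: Fixed grey rest, base 64 x 150 x 10 mm, with two V notches 55 mm either side of its middle along its y axis (each 12 mm thick) that carry the wand's axis 75 mm above the table. The wand lies along its y axis and is free to be gripped between the notches (98 mm clear).
- holder: Fixed lamp holder, base 90 x 214 x 12 mm. Origin on the table under the middle of its clips; z up, y along the wand's place toward the pointer (away from the robot), x to the robot's right. Two fork clips, 12 mm thick, at y = -66 and +66 mm (nothing above the base between them), open straight up: V bottom, fixed flared prong on the -x side (25 mm wide slot), orange jaw with a steel roller nose on the +x side.
- clip_seat (a point): Where the wand's origin is when seated: 105 mm above the table, midway between the clips; axes as the holder's. The wand passes over the clips if its axis is 50 mm or more above this, and goes straight down into them.
- jaw_left (a joint): Sprung jaw of the clip next to the pointer, hinged parallel to the wand; 0 rad = closed, grows as the wand pushes it outward, returns to under 0.1 over the seated wand. Its roller nose blocks the slot: it meets the wand when the axis is about 25 mm above clip_seat. The two jaws together resist with up to about 12 N (downward and sideways toward the prong); then the wand drops into the V bottom and the force rises stiffly.
- jaw_right (a joint): The same jaw of the other clip.
- aim_pointer (a joint): Angle of the yellow pointer about the seated wand's axis: 0 rad = straight up, positive = leaning toward the holder's +x side (the robot's right). Held by light friction; differs from start to start (0.42 to 0.80).
- pointer_tip (a point): Tip of the yellow pointer needle, 58 mm from the seated wand's axis, 106 mm from the middle of the clips along the holder's y axis (16 mm beyond the seated wand's red end; the needle's hub comes within 12 mm of it). Its z axis is the direction in which the pointer points, which the window must face.
- solder_spool: Bystander, to be left alone: spool of solder wire, 54 mm across, 38 mm high. Origin at the centre of its underside.
- flux_tin: Bystander, to be left alone: small round tin with an orange lid, 50 mm across, 18 mm high. Origin at the centre of its underside.
- tape_roll: Bystander, to be left alone: amber tape roll lying flat, 61 mm across, 12 mm high. Origin at the centre of its underside.
- flush_cutters: Bystander, to be left alone: red-handled flush cutters lying flat, 130 mm long. Origin at the centre of its underside.
- marker_pen: Bystander, to be left alone: marker pen lying flat, 127 mm long, 12 mm thick. Origin at the centre of its underside.
- solvent_bottle: Bystander, to be left alone: white bottle with a red cap, 54 mm across, 112 mm high, standing. Origin at the centre of its underside.

How it is judged:
By the outcome, as a careful person would: the job done as asked, in the order asked, and still so for the second after the job is handed in, with the robot touching nothing.
It also fails if it takes over 48 s, if anything falls off the work surface, if the arm or the gripper's body presses on something with over 40 N, if the wrist force passes 120 N, or if a joint passes its speed limit or range.

## Working session

There is one attempt and no reset: what is moved stays moved. The work goes in short steps, Python scripts to look and compute and a shell command to move; the robot and the scene stay as the last step left them, time stands still between calls to the robot, and variables do not carry over. Pictures are saved under pics/ and viewed, at most 10 in all, crops included, and the job is handed in when it is done.

```bash
mkdir -p pics; ls
python3 - <<'E'
from workcell import arm
import cv2,numpy as np
print(arm.get_state(), arm.grasp_offset)
for n in("top","side"):
    f=arm.grab_frame(n); cv2.imwrite(f"pics/{n}0.png",f["frame"][:,:,::-1]); np.savez(f"{n}0.npz",**f)
    print(n,f["intrinsics"],f["T"].round(3))
E
```

```text
pics
{'clock': 0.0, 'joints': array([ 1.56461856e+00,  3.85545491e-01,  6.62991908e-03, -5.15720644e-04,
       -1.19402054e+00, -2.58562008e-01]), 'dq': array([ 0.00017649,  0.00043063, -0.00048119,  0.00010167, -0.00057314,
        0.00138014]), 'effort': array([ 3.55694219e-04, -3.90659165e+01,  1.87403083e+01,  4.21978220e+00,
        1.09617761e-02, -1.93043743e-04]), 'position': array([0.16337905, 0.60263505, 0.22146542]), 'orientation': array([ 9.91238735e-01, -1.32077884e-01, -1.03111348e-04,  1.09155079e-03]), 'ft_force': array([-1.32004888, -0.43169007,  0.60965296]), 'moment': array([-0.03670754, -0.01122116, -0.00771967]), 'finger_force': 0.0, 'opening': 1.00308894630961} 0.0187
top [[551.39332016   0.         322.40640825]
 [  0.         551.39332016 248.58731427]
 [  0.           0.           1.        ]] [[ 0.021 -0.99   0.139  0.398]
 [-1.    -0.02   0.011  0.009]
 [-0.008 -0.139 -0.99   1.404]
 [ 0.     0.     0.     1.   ]]
side [[501.88544421   0.         308.2868113 ]
 [  0.         501.88544421 243.31117077]
 [  0.           0.           1.        ]] [[ 0.948 -0.156  0.277  0.207]
 [-0.318 -0.496  0.808 -1.014]
 [ 0.011 -0.854 -0.52   0.793]
 [ 0.     0.     0.     1.   ]]
```

View pics/top0.png

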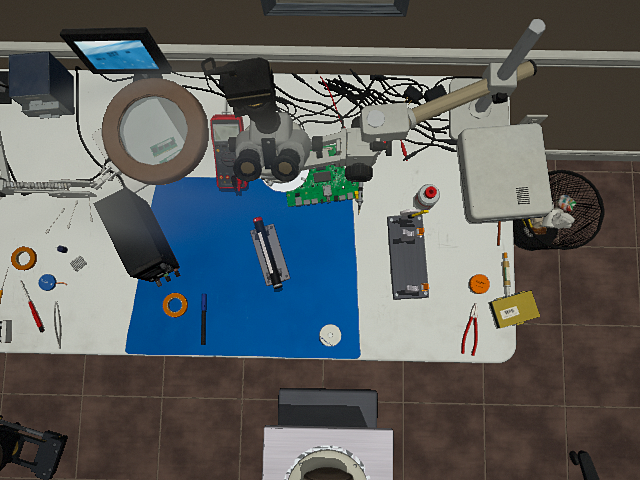

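View pics/side0.png

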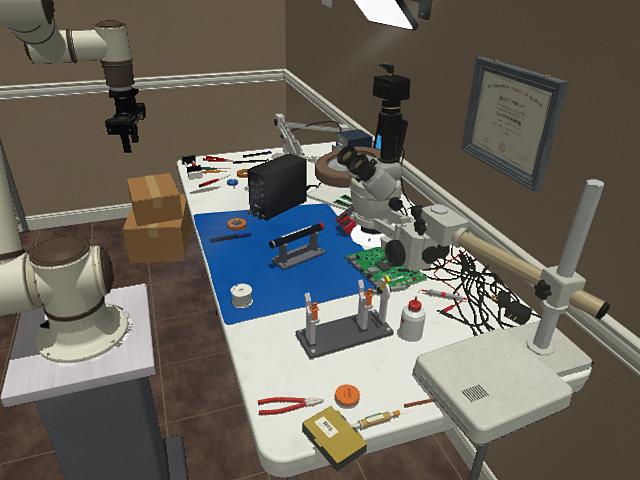

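```bash
cat > h.py <<'E'
import numpy as np,cv2
def cloud(f):
    K=f["intrinsics"];T=f["T"];z=f["range_z"];v,u=np.mgrid[:480,:640]
    P=np.stack([(u-K[0,2])/K[0,0]*z,(v-K[1,2])/K[1,1]*z,z],-1)
    W=P@T[:3,:3].T+T[:3,3]; W[z==0]=np.nan; return W
def box(W,lo,hi): return np.all((W>lo)&(W<hi),-1)
E
python3 - <<'E'
import numpy as np,cv2
from h import *
np.set_printoptions(precision=4,suppress=True)
cr=[]
for n,rs in(("top",[(240,205,60,100),(375,195,70,115)]),("side",[(260,210,75,70),(290,270,140,95)])):
    f=np.load(n+"0.npz");W=cloud(f);im=f["frame"];hsv=cv2.cvtColor(im,cv2.COLOR_RGB2HSV).astype(int)
    for x,y,w,h in rs: cr.append(cv2.resize(im[y:y+h,x:x+w,::-1],(400,300) if n=="side" else (400,300) ,interpolation=cv2.INTER_CUBIC) if n=="side" else cv2.resize(cv2.rotate(im[y:y+h,x:x+w,::-1],cv2.ROTATE_90_CLOCKWISE),(400,300),interpolation=cv2.INTER_CUBIC))
    if n=="top":
        for p in[(258,218),(278,290),(390,216),(428,298),(330,335),(428,195)]: print(p,W[p[1],p[0]])
    m=box(W,[.3,.0,.06],[.65,.25,.1])
    P=W[m];print(n,"wand pts",len(P))
    if len(P):
        c=np.median(P,0);d=np.linalg.svd(P-P.mean(0),full_matrices=False)[2][0];t=(P-P.mean(0))@d
        print(P.mean(0),d,t.min(),t.max(), np.percentile(P[:,2],[5,50,95]))
    R=m&(hsv[...,1]>150)&((hsv[...,0]<8)|(hsv[...,0]>172));print("red",W[R].mean(0),R.sum())
    H=(hsv[...,0]>22)&(hsv[...,0]<34)&(hsv[...,1]>150)&(hsv[...,2]>120)&box(W,[.3,-.35,.02],[.7,0,.3])
    v,u=np.nonzero(H);print("yellow",H.sum());print(np.c_[u,v,W[H]][:40])
    O=(hsv[...,0]>6)&(hsv[...,0]<18)&(hsv[...,1]>150)&box(W,[.3,-.27,.05],[.7,-.05,.3])
    v,u=np.nonzero(O);print("orange",O.sum());print(np.c_[u,v,W[O]][::4])
    B=box(W,[.3,-.35,.006],[.7,-.05,.018]);print("base",cv2.minAreaRect(W[B][:,:2].astype(np.float32)*1000),B.sum())
cv2.imwrite("pics/crops.png",np.vstack([np.hstack(cr[:2]),np.hstack(cr[2:])]))
E
```

```text
(258, 218) [0.6543 0.1818 0.0857]
(278, 290) [0.4852 0.1348 0.0043]
(390, 216) [ 0.6799 -0.1473  0.0144]
(428, 298) [ 0.4732 -0.2471 -0.0058]
(330, 335) [0.3756 0.0009 0.0377]
(428, 195) [ 0.7183 -0.231   0.0903]
top wand pts 714
[0.5683 0.1556 0.0816] [-0.9458 -0.3248  0.002 ] -0.08831365856569569 0.08610522416363965 [0.0708 0.0827 0.0885]
red [0.5762 0.1618 0.0818] 9
yellow 27
[[424.     210.       0.6656  -0.2087   0.1613]
 [425.     210.       0.6666  -0.2118   0.1568]
 [426.     210.       0.6671  -0.2144   0.1548]
 [427.     210.       0.6671  -0.2167   0.1547]
 [421.     211.       0.6658  -0.204    0.1485]
 [422.     211.       0.6641  -0.2049   0.1567]
 [424.     211.       0.6643  -0.2095   0.1564]
 [425.     211.       0.665   -0.2124   0.1532]
 [426.     211.       0.6643  -0.214    0.1568]
 [427.     211.       0.6663  -0.218    0.1478]
 [428.     211.       0.6658  -0.2199   0.1502]
 [419.     212.       0.666   -0.2014   0.1361]
 [421.     212.       0.663   -0.2036   0.1509]
 [422.     212.       0.6624  -0.2054   0.1537]
 [427.     212.       0.6627  -0.2169   0.1535
[... 4523 characters left out ...]
  0.1156]
 [314.     309.       0.493   -0.2225   0.1172]
 [311.     310.       0.4858  -0.2237   0.1172]
 [315.     310.       0.4939  -0.2262   0.1171]
 [314.     311.       0.4925  -0.2239   0.113 ]
 [313.     312.       0.4902  -0.2242   0.1111]
 [313.     313.       0.4897  -0.2257   0.1096]
 [313.     314.       0.4898  -0.2256   0.1068]
 [313.     315.       0.4896  -0.2263   0.1046]
 [313.     316.       0.4904  -0.2243   0.1001]
 [313.     317.       0.4898  -0.226    0.0989]
 [313.     318.       0.4898  -0.2261   0.0961]
 [313.     319.       0.4896  -0.227    0.0941]]
base ((503.7095642089844, -229.44651794433594), (385.8115539550781, 149.99359130859375), 22.821542739868164) 2235
```

View pics/crops.png

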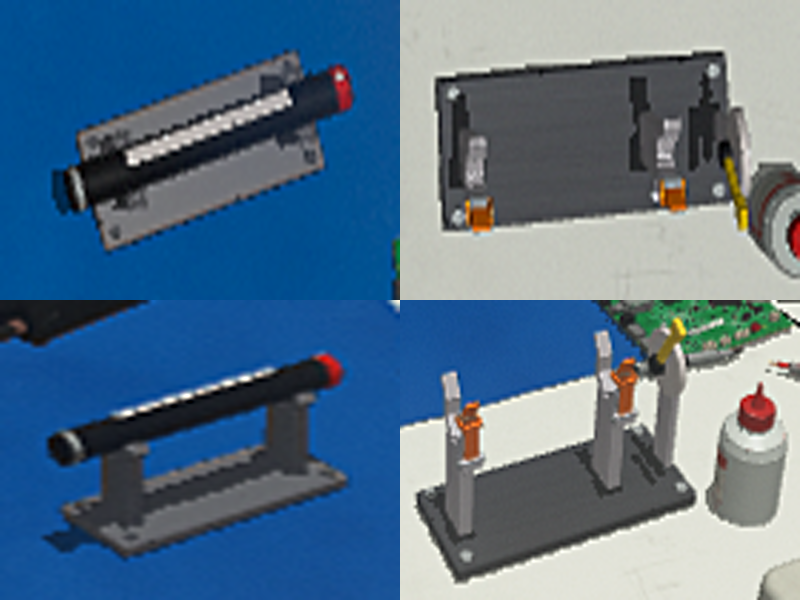

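Run:
```python
import numpy as np,cv2
from h import *
np.set_printoptions(precision=4,suppress=True,linewidth=150)
W={n:cloud(np.load(n+"0.npz")) for n in("top","side")}
# obstacles: max height per 5cm cell
A=np.vstack([w.reshape(-1,3) for w in W.values()]);A=A[np.isfinite(A).all(1)]
print("rows x .25..0.9, cols y .6..-.45")
for x in np.arange(.25,.9,.05):
    print("%.2f"%x,*["%4d"%(1000*max([0,*A[(abs(A[:,0]-x)<.025)&(abs(A[:,1]-y)<.025)&(A[:,2]<.7)][:,2]])) for y in np.arange(.6,-.46,-.05)])
f=np.load("top0.npz");im=f["frame"];g=im.max(-1).astype(int);K=f["intrinsics"];T=f["T"]
def onplane(uv,z):
    r=np.c_[(uv-K[[0,1],[2,2]])/K[0,0],np.ones(len(uv))]@T[:3,:3].T
    return T[:3,3]+r*((z-T[2,3])/r[:,2])[:,None]
# holder base
m=np.zeros((480,640),np.uint8);m[195:312,375:442]=(g[195:312,375:442]<110)*255
m=cv2.morphologyEx(m,cv2.MORPH_OPEN,np.ones((5,5)))
c=max(cv2.findContours(m,0,2)[0],key=cv2.contourArea)[:,0].astype(float)
r=cv2.minAreaRect((onplane(c,.012)[:,:2]*1000).astype(np.float32));print("base rect",r)
# wand
hsv=cv2.cvtColor(im,cv2.COLOR_RGB2HSV).astype(int)
w=box(W["top"],[.3,.05,.055],[.68,.25,.1])&(hsv[...,0:1].squeeze()>=0)
w=cv2.morphologyEx(w.astype(np.uint8)*255,cv2.MORPH_OPEN,np.ones((3,3)))
c=max(cv2.findContours(w,0,2)[0],key=cv2.contourArea)
w=cv2.drawContours(np.zeros_like(w),[c],-1,255,-1)>0
v,u=np.nonzero(w);P=onplane(np.c_[u,v].astype(float),.075)
r2=cv2.minAreaRect((P[:,:2]*1000).astype(np.float32));print("wand rect",r2)
c0=P.mean(0);d=np.linalg.svd(P-c0,full_matrices=False)[2][0];d*=np.sign(d[0]);t=(P-c0)@d;mid=c0+d*(t.min()+t.max())/2
print("wand",mid,d,"yaw",np.degrees(np.arctan2(d[1],d[0])),t.max()-t.min())
n=np.array([-d[1],d[0],0])
wh=w&(g>150)&(hsv[...,1]<60)
v,u=np.nonzero(wh);Q=onplane(np.c_[u,v].astype(float),.085);o=(Q-mid)@n;tt=(Q-mid)@d;k=abs(tt)<.05
print("window off left",o[k].mean(),k.sum(),"ang",np.arcsin(o[k].mean()/.011), "range",tt.min(),tt.max())
# pointer
for nme in W:
    f=np.load(nme+"0.npz");hs=cv2.cvtColor(f["frame"],cv2.COLOR_RGB2HSV).astype(int)
    H=(hs[...,0]>22)&(hs[...,0]<34)&(hs[...,1]>150)&(hs[...,2]>120)&box(W[nme],[.64,-.25,.1],[.7,-.15,.2])
    p=W[nme][H];q=p.mean(0);dd=np.linalg.svd(p[:,1:]-q[1:])[2][0];dd*=np.sign(dd[1]);print(nme,"pointer",q,dd,"ang",np.arctan2(-dd[0],dd[1]),p.max(0),p.min(0))
```

```text
rows x .25..0.9, cols y .6..-.45
0.25    0    0    0    0    0    0    0    0    0    0    0    0    0    0    0    0    0    0    0    0    0    0
0.30    4    4    6    5    6    6    5    5    6    6    3    4    7    3    4    2    2    1    4    1    2    0
0.35    6    5    7    6    8    7   20    7    7    8    8   40   46   39    6    5    4    3    3   14    3    4
0.40    5    6    7    7   19   12   17   10    9    7    7   40   45   38    5    5    6    4    4   15   28   30
0.45    6    7    7    7   18   20   18    8    8   10    7   10    6    6    5   13   15   13    5   13   29   31
0.50    7    6    7  169  168    8    8    8    7   91   87    8    7    6    4  129  140  135    4   21   31   29
0.55    4    5  169  169  171   10    7    9   17   93   73    6    8   10    8   18   24   18    4   20   19   20
0.60    6  163  170  170  170    7    8    9   89   90   13    9    8    4    5  130  137   19    3    7    6   13
0.65   10  170  171  170    7    7    8    7   90   87    7    7    6    5    4  130  161   15    4   47   44   19
0.70  196  168  170  168  143   
[... 421 characters left out ...]
5   54
base rect ((580.4832763671875, -190.7963409423828), (221.9515380859375, 92.30850219726562), 4.44176721572876)
wand rect ((573.0748291015625, 156.83128356933594), (182.42054748535156, 38.1717643737793), 18.59557342529297)
wand [0.5728 0.1575 0.075 ] [ 0.9475  0.3199 -0.    ] yaw 18.656713127648995 0.18241935647746685
window off left 0.004601278162417705 120 ang 0.43157071612955084 range -0.08597283118301384 0.08489626484903831
top pointer [ 0.6643 -0.2035  0.1411] [-0.54    0.8417] ang 0.5704214295589528 [ 0.6671 -0.1877  0.1613] [ 0.6614 -0.2199  0.1185]
side pointer [ 0.6646 -0.2079  0.1392] [-0.4642  0.8857] ang 0.48278728216563793 [ 0.6687 -0.1892  0.1588] [ 0.6621 -0.2214  0.1108]
```

```bash
cat >> h.py <<'E'
from scipy.spatial.transform import Rotation as R
def pose(yaw,tilt): # deg; tool x along the wand, tilt>0 leans the gripper to the robot's right
    return R.from_euler("z",yaw,degrees=True)*R.from_euler("x",180,degrees=True)*R.from_euler("x",tilt,degrees=True)
def plan(arm,grasp,yaw,tilt,back=0,n=0):
    s=arm.get_state();Rc=R.from_quat(s["orientation"]);Rt=pose(yaw,tilt);z=Rt.apply([0,0,1])
    tcp=np.array(grasp)+z*(arm.grasp_offset-back);dp=tcp-s["position"]
    print("t",s["clock"].__round__(2),"dist",np.linalg.norm(dp).round(4),"shift first (tool) mm",(Rc.inv().apply(dp)*1e3).round(1),"| shift after turn mm",(Rt.inv().apply(dp)*1e3).round(1),"turn deg",np.degrees((Rc.inv()*Rt).as_rotvec()).round(2),"F",s["ft_force"].round(1),"open",round(s["opening"]*87,1))
E
python3 - <<'E'
from h import *
from workcell import arm
plan(arm,[.5728,.1575,.075],18.66,-28,.10)
plan(arm,[.5728,.1575,.075],18.66,0,.10)
E
```

```text
t 0.1 dist 0.575 shift first (tool) mm [490.4 290.6  75.4] | shift after turn mm [245.4 419.2 307.6] turn deg [-27.06   8.29 -33.15] F [-0.8  0.1 -0.9] open 87.0
t 0.1 dist 0.6083 shift first (tool) mm [511.6 322.3  66. ] | shift after turn mm [245.4 552.7  65.3] turn deg [ 1.100e-01  3.000e-02 -3.384e+01] F [-0.8  0.1 -0.9] open 87.0
```

```bash
python3 -m handwheel '[[0.06,0.038,0.022,0,0,0,0],[0.06,0.038,0.022,0,0,0,0],[0.06,0.038,0.022,0,0,0,0],[0.06,0.038,0.022,0,0,0,0],[0.06,0.038,0.022,0,0,0,0]]'; python3 -m handwheel '[[0.06,0.038,0.022,0,0,0,0],[0.06,0.038,0.022,0,0,0,0],[0.06,0.038,0.022,0,0,0,0],[0.06,0.038,0.022,0,0,0,0],[0.06,0.038,0.022,0,0,0,0]]'; python3 -m handwheel '[[0.06,0,0,0,0,0,-8.4],[0.06,0,0,0,0,0,-8.4],[0.06,0,0,0,0,0,-8.4],[0.06,0,0,0,0,0,-8.4],[0.06,0,0,0,0,0,0]]'; python3 -m handwheel '[[0.06,0,0,0,-7,0,0],[0.06,0,0,0,-7,0,0],[0.06,0,0,0,-7,0,0],[0.06,0,0,0,-7,0,0],[0.06,0,0,0,0,0,0]]'
python3 - <<'E'
from h import *
from workcell import arm
plan(arm,[.5728,.1575,.075],18.66,-28,.10)
print(arm.get_state()["joints"])
E
```

```text
clock: 0.6
position: [0.3189, 0.4457, 0.2222]
orientation: [0.991, -0.132, -0.0, 0.0]
ft_force: [0.7, -0.0, 0.1]
opening: 0.713
finger_force: 0.0
clock: 1.1
position: [0.4735, 0.2898, 0.2223]
orientation: [0.991, -0.132, -0.0, 0.0]
ft_force: [1.3, 0.3, -1.0]
opening: 0.69
finger_force: 0.0
clock: 1.6
position: [0.4725, 0.2911, 0.2221]
orientation: [0.987, 0.16, -0.0, 0.0]
ft_force: [0.1, -0.3, -1.3]
opening: 0.688
finger_force: 0.0
clock: 2.1
position: [0.4716, 0.2926, 0.22]
orientation: [0.957, 0.156, 0.038, 0.241]
ft_force: [-1.2, -0.4, -1.6]
opening: 0.688
finger_force: 0.0
t 2.1 dist 0.1519 shift first (tool) mm [ 53.3  72.8 122.2] | shift after turn mm [ 52.7  73.5 122. ] turn deg [ 0.28  0.22 -0.08] F [-1.2 -0.4 -1.6] open 59.9
[ 1.03818511  0.37890311 -0.23666499  0.37686842 -1.31470777  0.69262927]
```

```bash
python3 -m handwheel '[[0.06,0.0135,0.018,0.03,0,0,0],[0.06,0.0135,0.018,0.03,0,0,0],[0.06,0.0135,0.018,0.03,0,0,0],[0.06,0.0135,0.018,0.03,0,0,0],[0.06,0,0,0,0,0,0]]'
python3 - <<'E'
from h import *
from workcell import arm
plan(arm,[.5728,.1575,.075],18.66,-28)
f=arm.grab_frame("side");cv2.imwrite("pics/s1.png",cv2.resize(f["frame"][170:300,220:380,::-1],(640,520),interpolation=cv2.INTER_CUBIC))
E
```

```text
clock: 2.6
position: [0.5617, 0.1902, 0.1478]
orientation: [0.958, 0.152, 0.036, 0.239]
ft_force: [-1.1, -1.0, -0.6]
opening: 0.687
finger_force: 0.0
t 2.6 dist 0.0993 shift first (tool) mm [ 1.  -3.8 99.2] | shift after turn mm [ 0.1 -3.7 99.2] turn deg [ 0.02  0.55 -0.53] F [-1.1 -1.  -0.6] open 59.7
```

View pics/s1.png

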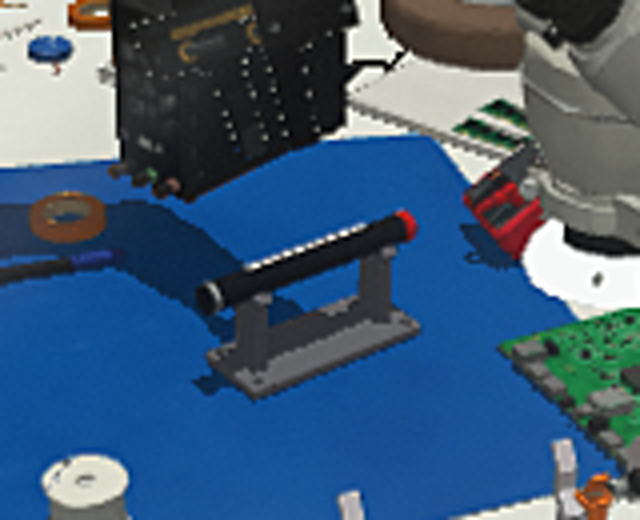

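Run:
```python
from h import *
from workcell import arm
plan(arm,[.5728,.1575,.075],18.66,-28)
a=arm.grab_frame("side");b=arm.grab_frame("top");np.savez("top1.npz",**b)
print(a["T"].round(3))
cv2.imwrite("pics/s2.png",cv2.resize(np.hstack([a["frame"],b["frame"]])[:,:,::-1],(800,300),interpolation=cv2.INTER_AREA))
```

```text
t 2.65 dist 0.1013 shift first (tool) mm [ -0.2  -2.9 101.3] | shift after turn mm [ -0.8  -2.9 101.3] turn deg [-0.01  0.35 -0.48] F [ 0.  -0.3  0.3] open 60.2
[[ 0.948 -0.156  0.277  0.207]
 [-0.318 -0.496  0.808 -1.014]
 [ 0.011 -0.854 -0.52   0.793]
 [ 0.     0.     0.     1.   ]]
```

View pics/s2.png

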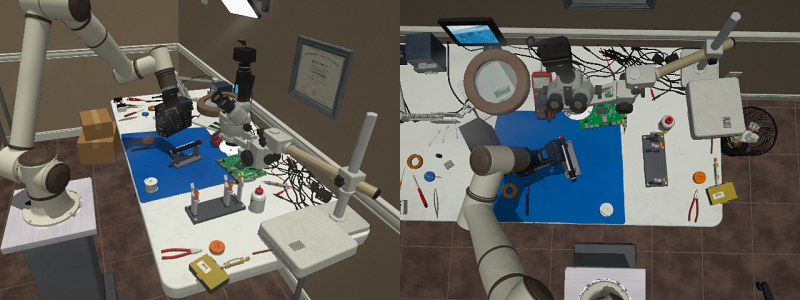

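```bash
python3 -m handwheel '[[0.06,0,-0.003,0.02,0,0.3,-0.5],[0.06,0,0,0.02,0,0,0],[0.06,0,0,0.02,0,0,0],[0.06,0,0,0.02,0,0,0],[0.06,0,0,0,0,0,0]]'
python3 - <<'E'
from h import *
from workcell import arm
plan(arm,[.5728,.1575,.075],18.66,-28)
E
```

```text
clock: 3.25
position: [0.572, 0.161, 0.0773]
orientation: [0.957, 0.16, 0.039, 0.239]
ft_force: [-1.4, -0.6, 0.3]
opening: 0.684
finger_force: 0.0
t 3.25 dist 0.0225 shift first (tool) mm [-0.4  2.  22.4] | shift after turn mm [-0.3  2.  22.4] turn deg [ 0.04 -0.03  0.31] F [-1.4 -0.6  0.3] open 59.5
```

```bash
python3 -m handwheel '[[0.06,0,0.002,0.011,0,0,0],[0.06,0,0,0.011,0,0,0],[0.06,0,0,0,0,0,0],[0.06,0,0,0,0,0,0]]'
python3 - <<'E'
from h import *
from workcell import arm
plan(arm,[.5728,.1575,.075],18.66,-28)
E
python3 -m handwheel '[[0.03,0,0,0,0,0,0],[0.026,0,0,0,0,0,0],[0.024,0,0,0,0,0,0],[0.022,0,0,0,0,0,0],[0.015,0,0,0,0,0,0]]'; python3 -m handwheel '[[0.01,0,0,0,0,0,0],[0.01,0,0,0,0,0,0]]'
python3 - <<'E'
from h import *
from workcell import arm
plan(arm,[.5728,.1575,.075],18.66,-28)
E
```

```text
clock: 3.65
position: [0.5773, 0.1504, 0.06]
orientation: [0.957, 0.16, 0.04, 0.239]
ft_force: [-0.4, 0.8, -0.4]
opening: 0.687
finger_force: 0.0
t 3.65 dist 0.0026 shift first (tool) mm [-2.  -0.2  1.6] | shift after turn mm [-2.  -0.2  1.7] turn deg [-0.   -0.21  0.29] F [-0.4  0.8 -0.4] open 59.8
clock: 4.15
position: [0.5772, 0.1504, 0.06]
orientation: [0.957, 0.16, 0.04, 0.239]
ft_force: [0.8, 0.8, 0.4]
opening: 0.322
finger_force: 0.0
clock: 4.35
position: [0.5772, 0.1497, 0.0603]
orientation: [0.957, 0.16, 0.04, 0.239]
ft_force: [0.9, -2.8, 2.1]
opening: 0.245
finger_force: 30.0
t 4.35 dist 0.0025 shift first (tool) mm [-1.7 -0.9  1.6] | shift after turn mm [-1.7 -0.9  1.6] turn deg [ 0.07 -0.16  0.28] F [ 0.9 -2.8  2.1] open 21.4
```

```bash
python3 -m handwheel '[[0.01,0,0.005,-0.009,0,0,0],[0.01,0,0.014,-0.026,0,0,0],[0.01,0,0.014,-0.026,0,0,0],[0.01,0,0.014,-0.026,0,0,0],[0.01,0,0.005,-0.009,0,0,0]]';  python3 - <<'E'
from h import *
from workcell import arm
plan(arm,[.49,.10,.185],18.66,-28)
E
```

```text
clock: 4.85
position: [0.5785, 0.151, 0.1722]
orientation: [0.957, 0.16, 0.043, 0.237]
ft_force: [0.0, 0.8, -1.5]
opening: 0.243
finger_force: 30.0
t 4.85 dist 0.1042 shift first (tool) mm [-100.4   23.3   15.8] | shift after turn mm [-100.1   23.6   16.8] turn deg [-0.16 -0.52  0.18] F [ 0.   0.8 -1.5] open 21.1
```

```bash
python3 -m handwheel '[[0.01,-0.033,0.008,0.005,0,0,0],[0.01,-0.033,0.008,0.005,0,0,0],[0.01,-0.033,0.008,0.005,0,0,0],[0.01,0,0,0,7,0,0],[0.01,0,0,0,7,0,0]]'; python3 -m handwheel '[[0.01,0,0,0,7,0,0],[0.01,0,0,0,7,0,0],[0.01,0,0,0,0,0,7],[0.01,0,0,0,0,0,7],[0.01,0,0,0,0,0,0]]';  python3 - <<'E'
from h import *
from workcell import arm
plan(arm,[.558,-.193,.19],4.44,0)
E
```

```text
clock: 5.35
position: [0.4906, 0.0902, 0.1658]
orientation: [0.979, 0.165, 0.019, 0.118]
ft_force: [1.2, 0.1, -1.1]
opening: 0.242
finger_force: 30.0
clock: 5.85
position: [0.4924, 0.0901, 0.1662]
orientation: [0.999, 0.043, -0.001, -0.0]
ft_force: [-0.8, 0.5, -2.1]
opening: 0.245
finger_force: 30.0
t 5.85 dist 0.2906 shift first (tool) mm [ 40.9 287.7  -5.1] | shift after turn mm [ 43.5 287.3  -5.1] turn deg [-0.01  0.06  0.52] F [-0.8  0.5 -2.1] open 21.3
```

```bash
python3 -m handwheel '[[0.01,0.007,0.048,-0.004,0,0,0],[0.01,0.007,0.048,-0.004,0,0,0.5],[0.01,0.007,0.048,-0.004,0,0,0],[0.01,0.007,0.048,0,0,0,0],[0.01,0.007,0.048,0,0,0,0]]'; python3 -m handwheel '[[0.01,0.006,0.045,0,0,0,0],[0.01,0,0,0,7,0,0],[0.01,0,0,0,7,0,0],[0.01,0,0,0,7,0,0],[0.01,0,0,0,7,0,0]]';  python3 -m handwheel '[[0.01,0,0,0,0,0,0],[0.01,0,0,0,0,0,0],[0.01,0,0,0,0,0,0]]';python3 - <<'E'
from h import *
from workcell import arm
plan(arm,[.558,-.193,.19],4.44,28)
for n in("top","side"):
    arm.grab_frame(n);f=arm.grab_frame(n);np.savez(n+"2.npz",**f)
    x,y,w,h=(345,175,120,140) if n=="top" else (250,200,180,180)
    c=cv2.resize(f["frame"][y:y+h,x:x+w,::-1],(400,450),interpolation=cv2.INTER_CUBIC); o=c if n=="top" else np.hstack([o,c])
cv2.imwrite("pics/h2.png",o);s=arm.get_state();print(s["position"],s["orientation"],s["joints"])
E
```

```text
clock: 6.35
position: [0.5474, -0.1472, 0.1785]
orientation: [0.999, 0.041, -0.0, -0.0]
ft_force: [0.7, 0.3, -1.7]
opening: 0.24
finger_force: 30.0
clock: 6.85
position: [0.5575, -0.19, 0.1791]
orientation: [0.969, 0.04, -0.008, -0.244]
ft_force: [-0.2, -0.2, -1.3]
opening: 0.24
finger_force: 30.0
clock: 7.15
position: [0.5568, -0.1893, 0.1789]
orientation: [0.97, 0.039, -0.01, -0.241]
ft_force: [0.2, -0.8, -1.2]
opening: 0.242
finger_force: 30.0
t 7.15 dist 0.0074 shift first (tool) mm [ 0.9 -1.9  7.1] | shift after turn mm [ 0.9 -1.9  7.1] turn deg [0.06 0.07 0.19] F [ 0.2 -0.8 -1.2] open 21.0
[ 0.55711228 -0.18906117  0.17962395] [ 0.96958245  0.03942857 -0.00910218 -0.24139678] [-0.30906914  0.49538999  0.15363153 -0.45309647 -1.44127711  2.06928458]
```

View pics/h2.png

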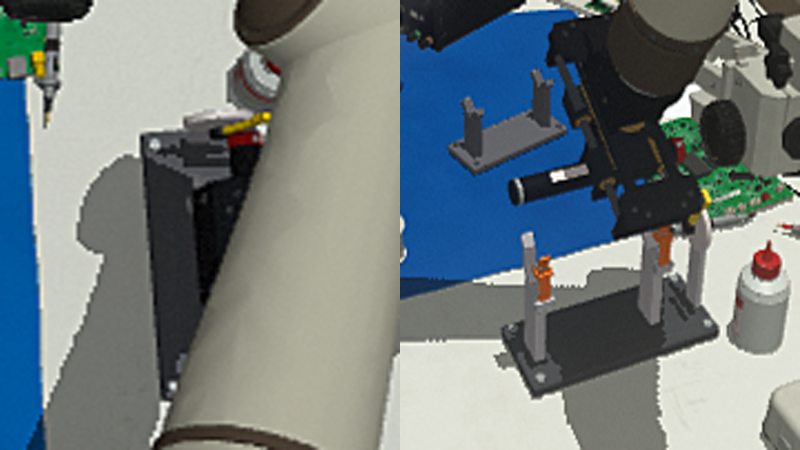

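Run:
```python
from h import *
from scipy.optimize import least_squares
np.set_printoptions(precision=4,suppress=True,linewidth=150)
F={n:np.load(n+"0.npz") for n in("top","side")}
def proj(f,P):
    p=(np.atleast_2d(P)-f["T"][:3,3])@f["T"][:3,:3];return p[:,:2]/p[:,2:]*f["intrinsics"][0,0]+f["intrinsics"][:2,2]
obs={}
for n,f in F.items():
    W=cloud(f);hs=cv2.cvtColor(f["frame"],cv2.COLOR_RGB2HSV).astype(int)
    H=(hs[...,0]>20)&(hs[...,0]<35)&(hs[...,1]>130)&(hs[...,2]>90)&box(W,[.64,-.25,.1],[.69,-.15,.2])
    v,u=np.nonzero(H);p=np.c_[u,v].astype(float);c=p.mean(0);d=np.linalg.svd(p-c,full_matrices=False)[2][0];t=(p-c)@d
    if (d[0]<0): d=-d;t=-t
    obs[n]=(c,d);print(n,c,d,t.min(),t.max())
s=least_squares(lambda X:np.r_[(proj(F["top"],X)-obs["top"][0])[0],(proj(F["side"],X)-obs["side"][0])[0]],[.664,-.205,.14])
print("centroid",s.x,"res",s.fun,"angle",np.arctan2(-.1852-s.x[1],s.x[2]-.105))
for n in F:
    for th in(.4,.5,.55,.6,.7,.8):
        a=np.array([.664,-.1852,.105]);e=np.array([0.0776*np.sin(th),-np.sin(th),np.cos(th)])
        q=proj(F[n],np.array([a+e*.02,a+e*.058]));dq=q[1]-q[0];print(n,th,"pred tip",q[1],"dir",dq/np.linalg.norm(dq),"len",np.linalg.norm(dq))
# prongs in side0
W=cloud(F["side"]);hs=cv2.cvtColor(F["side"]["frame"],cv2.COLOR_RGB2HSV).astype(int)
for x0 in(.492,.624):
    m=box(W,[x0-.014,-.21,.02],[x0+.014,-.15,.2])&(hs[...,1]<60);P=W[m]
    for z in np.arange(.03,.17,.01):
        k=abs(P[:,2]-z)<.005
        if k.sum()>2: print(x0,"z%.2f"%z,k.sum(),"x",np.median(P[k,0]),"y",np.median(P[k,1]))
# wand window/tail in hover
f=np.load("side2.npz");W=cloud(f);hs=cv2.cvtColor(f["frame"],cv2.COLOR_RGB2HSV).astype(int)
m=box(W,[.44,-.24,.16],[.54,-.15,.24]);print("wand hover",m.sum(),W[m].min(0),W[m].max(0),W[m].mean(0))
w=m&(hs[...,2]>150)&(hs[...,1]<70);v,u=np.nonzero(w);print(np.c_[u,v,W[w]])
```

```text
top [420.2368 212.3684] [ 0.9613 -0.2755] -8.643089977750021 7.839716710287143
side [384.7544 282.2281] [ 0.5348 -0.845 ] -7.729978566122747 6.463530231812711
centroid [ 0.6656 -0.2043  0.137 ] res [ 0.0958 -0.2668 -0.2653  0.0535] angle 0.5389419198885572
top 0.4 pred tip [423.391  210.1755] dir [ 0.9321 -0.3623] len 9.482616209808404
top 0.5 pred tip [425.4695 210.273 ] dir [ 0.9497 -0.3132] len 10.753669957799685
top 0.55 pred tip [426.4469 210.3414] dir [ 0.9562 -0.2926] len 11.35403628481806
top 0.6 pred tip [427.3795 210.4226] dir [ 0.9618 -0.2739] len 11.927502808673943
top 0.7 pred tip [429.1012 210.6224] dir [ 0.9705 -0.2411] len 12.985200503185316
top 0.8 pred tip [430.617  210.8697] dir [ 0.977  -0.2131] len 13.912090492368021
side 0.4 pred tip [386.1003 275.2547] dir [ 0.4605 -0.8876] len 10.351054567589616
side 0.5 pred tip [387.2118 277.4607] dir [ 0.5805 -0.8143] len 9.492208193033614
side 0.55 pred tip [387.7378 278.6146] dir [ 0.6439 -0.7651] len 9.10321460543255
side 0.6 pred tip [388.2419 279.7984] dir [ 0.7082 -0.706 ] len 8.753031480790465
side 0.7 pred tip [389.
[... 2321 characters left out ...]
  0.5096  -0.208    0.2024]
 [321.     271.       0.5121  -0.2073   0.2014]
 [322.     271.       0.5128  -0.2113   0.2039]
 [323.     271.       0.5164  -0.2077   0.2008]
 [324.     271.       0.5174  -0.2109   0.2027]
 [302.     272.       0.4717  -0.2036   0.2049]
 [303.     272.       0.474   -0.2034   0.2043]
 [319.     272.       0.5073  -0.2085   0.2007]
 [320.     272.       0.5091  -0.2095   0.201 ]
 [303.     273.       0.4723  -0.2086   0.2056]
 [303.     274.       0.4719  -0.2099   0.204 ]
 [304.     274.       0.4732  -0.2125   0.2055]
 [304.     275.       0.4735  -0.2114   0.2022]
 [304.     276.       0.4728  -0.2137   0.2014]
 [304.     277.       0.4731  -0.2129   0.1982]]
```

Run:
```python
from h import *
from workcell import arm
plan(arm,[.5597,-.1945,.14],4.44,28)
```

```text
t 7.35 dist 0.0563 shift first (tool) mm [ 2.1 23.5 51.1] | shift after turn mm [ 2.2 23.6 51. ] turn deg [0.04 0.02 0.21] F [-0.1  0.4 -1.8] open 20.9
```

```bash
python3 -m handwheel '[[0.01,0.002,0.006,0.012,0,0,0.2],[0.01,0,0.006,0.013,0,0,0],[0.01,0,0.006,0.013,0,0,0],[0.01,0,0.0055,0.013,0,0,0],[0.01,0,0,0,0,0,0]]'; python3 -m handwheel '[[0.01,0,0,0,0,0,0],[0.01,0,0,0,0,0,0]]'
python3 - <<'E'
from h import *
from workcell import arm
plan(arm,[.5597,-.1945,.14],4.44,28)
E
```

```text
clock: 7.85
position: [0.5571, -0.1859, 0.1196]
orientation: [0.969, 0.036, -0.013, -0.243]
ft_force: [0.6, -0.2, -2.0]
opening: 0.246
finger_force: 30.0
clock: 8.05
position: [0.5592, -0.1872, 0.1235]
orientation: [0.97, 0.037, -0.009, -0.241]
ft_force: [-0.1, 0.0, -1.4]
opening: 0.242
finger_force: 30.0
t 8.05 dist 0.0014 shift first (tool) mm [-0.1 -1.3  0.7] | shift after turn mm [-0.1 -1.3  0.7] turn deg [ 0.04 -0.05 -0.09] F [-0.1  0.  -1.4] open 21.0
```

```bash
python3 -m handwheel '[[0.01,0,0.0014,0.0042,0,0,0],[0.01,0,0.0018,0.0042,0,0,0],[0.01,0,0,0,0,0,0],[0.01,0,0,0,0,0,0]]'; python3 -m handwheel '[[0.01,0,0.0014,0.0026,0,0,0],[0.01,0,0.0014,0.0026,0,0,0],[0.01,0,0,0,0,0,0]]'; python3 -m handwheel '[[0.01,0,0.0014,0.0026,0,0,0],[0.01,0,0.0014,0.0026,0,0,0],[0.01,0,0,0,0,0,0]]'
python3 - <<'E'
from h import *
from workcell import arm
plan(arm,[.5597,-.1945,.105],4.44,28)
E
```

```text
clock: 8.45
position: [0.5586, -0.1857, 0.1139]
orientation: [0.97, 0.037, -0.01, -0.242]
ft_force: [0.9, -0.5, -1.2]
opening: 0.241
finger_force: 30.0
clock: 8.75
position: [0.5587, -0.185, 0.1078]
orientation: [0.969, 0.037, -0.01, -0.242]
ft_force: [0.1, 2.5, -0.1]
opening: 0.239
finger_force: 30.0
clock: 9.05
position: [0.5589, -0.1861, 0.1032]
orientation: [0.97, 0.037, -0.009, -0.241]
ft_force: [-1.2, 1.1, 4.2]
opening: 0.246
finger_force: 30.0
t 9.05 dist 0.0147 shift first (tool) mm [ 0.2  6.6 13.2] | shift after turn mm [ 0.2  6.7 13.2] turn deg [ 0.03 -0.02 -0.07] F [-1.2  1.1  4.2] open 21.4
```

Jaws are being met (about 6 N up), lateral force small. Continue down.

```bash
python3 -m handwheel '[[0.01,0,0.0014,0.0026,0,0,0],[0.01,0,0.0014,0.0026,0,0,0],[0.01,0,0,0,0,0,0]]'; python3 -m handwheel '[[0.01,0,0.0014,0.0026,0,0,0],[0.01,0,0.0014,0.0026,0,0,0],[0.01,0,0,0,0,0,0]]'
python3 - <<'E'
from h import *
from workcell import arm
plan(arm,[.5597,-.1945,.105],4.44,28)
E
```

```text
clock: 9.35
position: [0.5588, -0.1864, 0.0955]
orientation: [0.97, 0.036, -0.01, -0.241]
ft_force: [1.7, -0.6, -1.5]
opening: 0.246
finger_force: 30.0
clock: 9.65
position: [0.559, -0.187, 0.0911]
orientation: [0.97, 0.037, -0.009, -0.241]
ft_force: [0.1, -3.9, 3.5]
opening: 0.242
finger_force: 30.0
t 9.65 dist 0.0029 shift first (tool) mm [0.1 0.1 2.9] | shift after turn mm [0.1 0.1 2.9] turn deg [ 0.1  -0.03 -0.08] F [ 0.1 -3.9  3.5] open 21.1
```

```bash
python3 -m handwheel '[[0.01,0,0.0016,0.0008,0,0,0],[0.01,0,0.0007,0.0013,0,0,0],[0.01,0,0,0,0,0,0]]'; python3 -m handwheel '[[0.01,0,0.0005,0.0009,0,0,0],[0.01,0,0,0,0,0,0],[0.01,0,0,0,0,0,0]]'
python3 - <<'E'
from h import *
from workcell import arm
plan(arm,[.5597,-.1945,.105],4.44,28)
E
```

```text
clock: 9.95
position: [0.5591, -0.1878, 0.0901]
orientation: [0.97, 0.038, -0.009, -0.241]
ft_force: [-1.7, -2.2, 12.1]
opening: 0.247
finger_force: 30.0
clock: 10.25
position: [0.5591, -0.1879, 0.09]
orientation: [0.97, 0.038, -0.009, -0.241]
ft_force: [-2.2, -2.8, 14.4]
opening: 0.245
finger_force: 30.0
t 10.25 dist 0.0026 shift first (tool) mm [ 0.1 -1.2  2.4] | shift after turn mm [ 0.1 -1.2  2.4] turn deg [ 0.07 -0.06  0.06] F [-2.2 -2.8 14.4] open 21.3
```

```bash
python3 -m handwheel '[[0.01,0,0.0012,0.0022,0,0,0],[0.01,0,0,0,0,0,0],[0.01,0,0,0,0,0,0]]'
python3 - <<'E'
from h import *
from workcell import arm
plan(arm,[.5597,-.1945,.105],4.44,28)
arm.grab_frame("side");f=arm.grab_frame("side");np.savez("side3.npz",**f)
cv2.imwrite("pics/p3.png",cv2.resize(f["frame"][235:355,280:420,::-1],(700,600),interpolation=cv2.INTER_CUBIC))
E
```

```text
clock: 10.55
position: [0.5591, -0.1879, 0.0899]
orientation: [0.97, 0.039, -0.008, -0.241]
ft_force: [-4.8, -1.6, 23.6]
opening: 0.242
finger_force: 30.0
t 10.55 dist 0.0026 shift first (tool) mm [ 0.1 -1.2  2.3] | shift after turn mm [ 0.1 -1.2  2.3] turn deg [ 0.06 -0.07  0.17] F [-4.8 -1.6 23.6] open 21.0
```

View pics/p3.png

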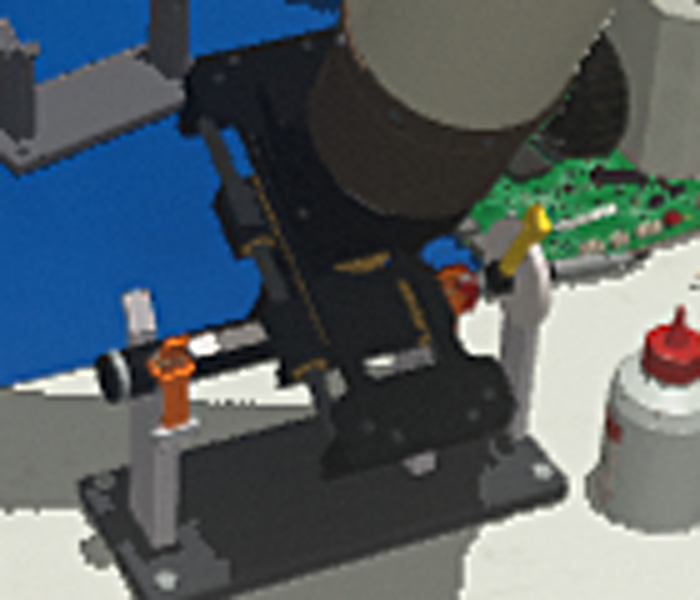

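```bash
python3 -m handwheel '[[0.01,0,-0.0012,-0.0022,0,0,0],[0.01,0,0,0,0,0,0],[0.01,0,0,0,0,0,0]]'; python3 -m handwheel '[[0.025,0,0,0,0,0,0],[0.035,0,0,0,0,0,0],[0.05,0,0,0,0,0,0],[0.06,0,0,0,0,0,0],[0.06,0,0,0,0,0,0]]'
python3 - <<'E'
from h import *
from workcell import arm
plan(arm,[.5597,-.1945,.105],4.44,28,.1)
E
```

```text
clock: 10.95
position: [0.5591, -0.1879, 0.09]
orientation: [0.97, 0.038, -0.009, -0.241]
ft_force: [-2.0, -2.9, 15.0]
opening: 0.241
finger_force: 30.0
clock: 11.45
position: [0.5585, -0.1867, 0.0858]
orientation: [0.97, 0.036, -0.01, -0.242]
ft_force: [-0.7, -0.0, -0.4]
opening: 0.567
finger_force: 0.0
t 11.45 dist 0.102 shift first (tool) mm [   0.4   -2.1 -102. ] | shift after turn mm [   0.6   -2.  -102. ] turn deg [-0.04  0.06 -0.15] F [-0.7 -0.  -0.4] open 49.3
```

Released. Withdraw along the tool, then swing away to see the result.

```bash
python3 -m handwheel '[[0.06,0,0,0,0,0,0],[0.06,0,0,-0.015,0,0,0],[0.06,0,0,-0.025,0,0,0],[0.06,0,0,-0.04,0,0,0],[0.06,0,0,-0.04,0,0,0]]'; python3 -m handwheel '[[0.06,0,-0.02,-0.04,0,0,0],[0.06,-0.03,-0.03,-0.03,-7,0,0],[0.06,-0.03,-0.04,-0.02,-7,0,0],[0.06,-0.03,-0.04,-0.01,-7,0,0],[0.06,-0.02,-0.04,0,-7,0,0]]'; python3 -m handwheel '[[0.06,-0.02,-0.045,0,0,0,0],[0.06,-0.02,-0.045,0,0,0,0],[0.06,0,-0.045,0,0,0,0],[0.06,0,-0.045,0,0,0,0],[0.06,0,0,0,0,0,0]]'
python3 - <<'E'
from h import *
from workcell import arm
for n in("top","side"):
    arm.grab_frame(n);f=arm.grab_frame(n);np.savez(n+"4.npz",**f)
    x,y,w,h=(375,195,70,115) if n=="top" else (285,255,120,105)
    c=f["frame"][y:y+h,x:x+w,::-1]
    c=cv2.resize(c,(400,600),interpolation=cv2.INTER_CUBIC) if n=="top" else cv2.resize(c,(400,600*400//457),interpolation=cv2.INTER_CUBIC)
    o=c if n=="top" else np.hstack([o,np.vstack([c,np.zeros((600-len(c),400,3),np.uint8)])])
cv2.imwrite("pics/f4.png",o);print(arm.get_state()["clock"])
E
```

```text
clock: 11.95
position: [0.5629, -0.2441, 0.1944]
orientation: [0.97, 0.037, -0.01, -0.241]
ft_force: [0.9, 0.0, -0.6]
opening: 0.689
finger_force: 0.0
clock: 12.45
position: [0.4487, -0.138, 0.3356]
orientation: [0.999, 0.036, 0.005, 0.003]
ft_force: [0.9, 2.1, 0.9]
opening: 0.693
finger_force: 0.0
clock: 12.95
position: [0.3949, 0.0429, 0.3324]
orientation: [0.999, 0.041, 0.001, -0.001]
ft_force: [0.9, -0.8, 0.2]
opening: 0.688
finger_force: 0.0
13.15
```

View pics/f4.png

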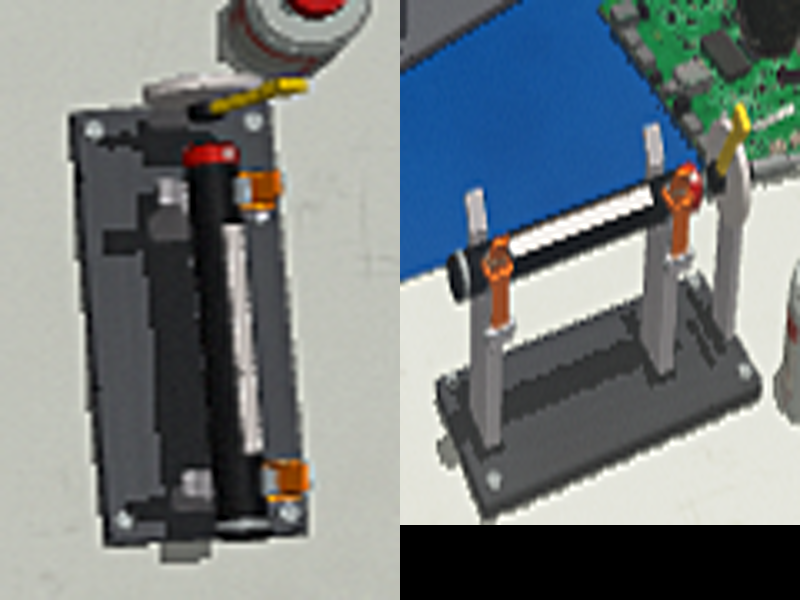

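Run:
```python
from h import *
from scipy.optimize import brentq,least_squares
np.set_printoptions(precision=3,suppress=True,linewidth=150)
yaw=np.radians(4.44);ax=np.array([np.cos(yaw),np.sin(yaw),0]);lt=np.array([-np.sin(yaw),np.cos(yaw),0])
C=np.array([.558,-.196,.105])
def proj(f,P):
    p=(np.atleast_2d(P)-f["T"][:3,3])@f["T"][:3,:3];return p[:,:2]/p[:,2:]*f["intrinsics"][0,0]+f["intrinsics"][:2,2]
ue=lambda th:np.cos(th)*np.array([0,0,1])-np.sin(th)*lt
for n in("top","side"):
    f=np.load(n+"4.npz");im=f["frame"];hs=cv2.cvtColor(im,cv2.COLOR_RGB2HSV).astype(int);W=cloud(f);g=im.max(-1)
    # window px offset from wand silhouette, using section scan perpendicular to projected axis between clips
    gg=cv2.cvtColor(im,cv2.COLOR_RGB2GRAY).astype(np.float32)
    a=proj(f,C-.05*ax)[0];b=proj(f,C+.05*ax)[0];d=(b-a)/np.linalg.norm(b-a);nn=np.array([-d[1],d[0]])
    if nn@(proj(f,C-.01*lt)[0]-proj(f,C)[0])<0:nn=-nn  # + = right (robot)
    ts=np.linspace(0,1,60);oo=np.arange(-12,12,.1)
    pts=a+ts[:,None,None]*(b-a)+oo[None,:,None]*nn
    S=cv2.remap(gg,pts[...,0].astype(np.float32),pts[...,1].astype(np.float32),cv2.INTER_LINEAR)
    pr=np.median(S,0);print(n,"profile",*[(round(o,1),int(p)) for o,p in zip(oo[::5],pr[::5])])
    for th in(.4,.5,.6,.7): print("  win centre px pred",th,((proj(f,C+.011*ue(th))-proj(f,C))@nn),"edges",(proj(f,C+.011*ue(th-.41))-proj(f,C))@nn,(proj(f,C+.011*ue(th+.41))-proj(f,C))@nn,"tip",(proj(f,C+.106*ax+.058*ue(th))-proj(f,C+.106*ax))[0])
    q=proj(f,C+.106*ax)[0]
    H=(hs[...,0]>20)&(hs[...,0]<35)&(hs[...,1]>130)&(hs[...,2]>90)&box(W,[.64,-.25,.1],[.69,-.15,.2])
    v,u=np.nonzero(H);p=np.c_[u,v]-q;c=p.mean(0);dd=np.linalg.svd(p-c,full_matrices=False)[2][0];t=(p-c)@dd
    print("  needle rel hub: centroid",c,"ends",c+dd*t.min(),c+dd*t.max(),"wand half width px",11e-3*f["intrinsics"][0,0]/np.linalg.norm(C-f["T"][:3,3]))
```

```text
top profile (np.float64(-12.0), 36) (np.float64(-11.5), 36) (np.float64(-11.0), 36) (np.float64(-10.5), 37) (np.float64(-10.0), 37) (np.float64(-9.5), 37) (np.float64(-9.0), 38) (np.float64(-8.5), 37) (np.float64(-8.0), 37) (np.float64(-7.5), 37) (np.float64(-7.0), 37) (np.float64(-6.5), 38) (np.float64(-6.0), 37) (np.float64(-5.5), 33) (np.float64(-5.0), 22) (np.float64(-4.5), 14) (np.float64(-4.0), 12) (np.float64(-3.5), 15) (np.float64(-3.0), 17) (np.float64(-2.5), 18) (np.float64(-2.0), 21) (np.float64(-1.5), 23) (np.float64(-1.0), 25) (np.float64(-0.5), 29) (np.float64(-0.0), 47) (np.float64(0.5), 84) (np.float64(1.0), 144) (np.float64(1.5), 185) (np.float64(2.0), 188) (np.float64(2.5), 183) (np.float64(3.0), 181) (np.float64(3.5), 156) (np.float64(4.0), 114) (np.float64(4.5), 80) (np.float64(5.0), 65) (np.float64(5.5), 72) (np.float64(6.0), 75) (np.float64(6.5), 75) (np.float64(7.0), 75) (np.float64(7.5), 75) (np.float64(8.0), 74) (np.float64(8.5), 73) (np.float64(9.0), 71) (np.float64(9.5), 69) (np.float64(10.0), 73) (np.float64(10.5), 99) (np.float64(11.0), 145) (np.float64(1
[... 1279 characters left out ...]
at64(6.0), 229) (np.float64(6.5), 237) (np.float64(7.0), 231) (np.float64(7.5), 228) (np.float64(8.0), 227) (np.float64(8.5), 226) (np.float64(9.0), 226) (np.float64(9.5), 226) (np.float64(10.0), 226) (np.float64(10.5), 226) (np.float64(11.0), 226) (np.float64(11.5), 226)
  win centre px pred 0.4 [-2.2] edges [-3.809] [-0.217] tip [  7.191 -13.849]
  win centre px pred 0.5 [-1.739] edges [-3.467] [0.286] tip [  8.302 -11.641]
  win centre px pred 0.6 [-1.26] edges [-3.09] [0.787] tip [ 9.331 -9.301]
  win centre px pred 0.7 [-0.767] edges [-2.681] [1.279] tip [10.267 -6.855]
  needle rel hub: centroid [ 5.469 -7.529] ends [  8.926 -12.99 ] [ 1.335 -0.997] wand half width px 4.908690161818299
```

```bash
python3 -c "
from workcell import arm
print(arm.sign_off())"
```

```text
the job is handed in; nothing more can be done
None
```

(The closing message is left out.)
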